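Load the thread spools into the feed tube

ROBOT

A 7-joint arm with a two-finger parallel gripper is mounted at the origin on the work surface. World frame = base frame: x ahead of the robot, y to its left, z up, the work surface at z = 0. Lengths are in m, angles in rad, forces in N, time in s.
With the tool pointing down it reaches from about 0.4 to 0.875 m from the base axis. Payload 19.3 kg.
Tool frame: the origin (TCP) lies midway between the tips of the shut fingers; the grasp point (between the pads) lies 19 mm behind it; z points along the fingers, y is the line along which they close (so a half turn about z gives the same grasp; the last joint's range is limited). The gripper opens to 85 mm and grips with 20 to 120 N. Pads are 22 mm wide; open, the fingers measure 114 mm over their backs; the gripper's body (76 mm by 85 mm) begins 54 mm behind the grasp point. The pads swing forward as they close: fully open they stand 13 mm farther back than shut.
Start: joints at [1.17, 0.521, -0.036, 1.599, 0.021, 1.021, -0.113], TCP at [0.203, -0.591, 0.2] pointing down, gripper open.
Joint ranges: [-2.91, 2.91], [-0.3, 2.13], [-1.5, 1.42], [0.17, 2.43], [-1.26, 4.41], [0.16, 1.93], [-2.52, 2.52]. Speed limits (rad/s): [1.89, 1.89, 2.39, 2.39, 3.01, 3.01, 3.01].

INTERFACE

Orientations are given as [roll, pitch, yaw] about the fixed x, y, z axes, in that order (R = Rz(yaw) Ry(pitch) Rx(roll)).
In Python, from workcell import telemetry, grab_frame, calibration, bot, outline_of, landmark_of gives the robot as it stands. The module is installed in compiled form; this text tells all that it offers.
- The arm moves only by the shell command python3 -m inch 'ROWS' [FORCE]. ROWS is JSON, a list of rows, each a list of 7 numbers: the shift along the tool's x, y, z in m, then the turn, a rotation vector about the tool's x, y, z in rad, then the closure, from 0 (fully open) to 1 (shut). A call has 1 to 5 rows; each row shifts and turns the commanded pose from where the row before left it, along the tool's axes as they then stand; what a row does not reach is not made up. A row lasts 1/10 s, in which the tool goes at most 50 mm and 8.59 degrees, less where a joint would pass 70% of its speed; a pose out of reach is approached as far as the arm can. A call is refused whole if a number of a shift passes 0.05 or a number of a turn 0.15, either way. A call with a gripper value outside its range is refused whole. The fingers move at their own pace and stop on an object; FORCE is the grip in N (left out, the last holds). Time passes only in rows, so rows that do not move let the fingers close. It gives the time, the measured TCP pose, the force, the opening and the grip force at its end, in the units of the state.
- telemetry.observe(): the state, without advancing time (a new reading comes with each control period).
- grab_frame(name): name is "side" or "top"; returns the picture (384x512x3 uint8, red, green, blue); there is no depth.
- calibration(name): a dict with "fovy" (degrees; the focal length in pixels is half the picture's height over the tangent of half this angle, whatever the lens; pixels are square), "cx", "cy" (the principal point, pixels), "pose" (4x4, takes a point from camera to world coordinates). Camera axes: x right, y down, z forward; pixel columns grow to the right and rows downward; lengths in m; the calibration is good to about 2 mm. A picture is of the moment at which its call begins. calibration takes no time and is no camera call.
- bot.job_done(): hands the job in; it is judged then, once.
Trained networks look in the newest picture that a camera, given by its name, has taken for a name from the list of things; names that differ only in an ending like _2 or _b are one class to them, and where a whole thing is asked for, a point or a joint stands for the part that bears it (a point fixed in the world has none). Each returns a list of dicts, best first, with "score" (0 to 1); they miss things now and then, are a little off and sometimes report something else, mostly with a low value. They report only what shows in the picture. A call takes as long as a camera call. They do not tell look-alikes from the thing itself.
- outline_of(label, camera): "region" (384x512 bool, what is visible of it) and "rect" ([left, top, right, bottom] in pixels, round what is visible of it).
- landmark_of(label, camera): "xy" ([column, row] in pixels: a listed point, or the origin of a listed thing).
The state is a dict: "clock": time; "qpos": joint angles; "qd": joint speeds; "joint_efforts": joint torques, N m; "position": TCP position; "tool_rot": TCP orientation; "force": force on the tool from outside, world axes, zero at the start; "moment": the same for the moment, N m; "grip_width": finger opening in m; "finger_force": force on a finger pad.
Only numpy, scipy, OpenCV 4.12 (cv2) and the standard library are available. Lean on these libraries where they do the work, as an engineer would, in place of code of your own. Each camera call takes 0.05 s, during which the arm holds its last target. There are 200 camera calls.

TASK

Load the two narrow thread spools into the fixed wooden feed tube from above, one by one, so that they come out in the right order: the short spool goes in first and stands on the bottom, then the tall spool goes in and stands on top of it. Leave both upright in the tube and let go.

Things in the scene. Friction and masses are not known exactly. Their poses are not given: they have to be found in the camera images.
- short_spool: Short narrow thread spool, standing upright: white ends 42 mm across, blue thread between, 48 mm tall, about 50 g; grip it from above across the 42 mm, at any yaw. Origin: centre of its underside; z is its axis, up. Not to be loaded: a wide flat spool (74 mm across, 30 mm tall), a tapered thread cone (105 mm tall) and the other things about.
- tall_spool: Tall narrow thread spool, standing upright: same width (42 mm), make and colour as the short one, but 74 mm tall, about 70 g. Origin: centre of its underside; z is its axis, up.
- magazine: Feed tube, fixed: 100 x 100 x 10 mm plywood base, on it an upright plywood shaft 48 mm square inside (60 mm outside) up to 92 mm above the table, topped by a round wooden hopper. Shaft floor 10 mm above the table. One shaft side is a sprung clear flap for taking spools out later; it stays shut. Origin: on the table, on the shaft's vertical axis; z up, x away from the flap.
- magazine_mouth (a point): Centre of the hopper's rim, on the shaft's axis, 128 mm above the table. The hopper is 72 mm wide inside (80 outside) at the rim and narrows to 48 mm, 36 mm lower, where the shaft begins. A spool let go upright with its lower end in the hopper slides down by its weight; loaded, the short spool's underside is 10 mm and the tall one's 58 mm above the table.
There are look-alikes about, which are no part of the job. Leave any green or red look-alike of the tall_spool alone.

How it is judged:
On the way, in this order (a step that is already met when the one before it is completed fails the run):
1. the short spool stands upright on the floor of the feed tube (horizontal distance between short_spool and magazine below 0.015 m and z of short_spool in the frame of magazine below 0.018 m and angle between short_spool's own z axis and vertical below 0.2 rad), for 0.2 s.
2. the tall spool stands in the feed tube on top of the short one (horizontal distance between tall_spool and magazine below 0.015 m and z of tall_spool in the frame of magazine between 0.05 and 0.068 m and angle between tall_spool's own z axis and vertical below 0.2 rad), for 0.2 s.
At the end, for the whole second after the job is handed in: Both spools are at rest upright (within 11 degrees) and right way up in the feed tube, each within 15 mm of its axis: the short one on the tube's floor (underside less than 18 mm above the table), the tall one on top of it (underside 50 to 68 mm above the table) (all of step 1 and all of step 2 and linear speed of each of short_spool, tall_spool below 0.03 m/s); the robot touches nothing.
It also fails if it takes over 64 s, if anything falls off the work surface, if the arm or the gripper's body presses on something with over 40 N, if the wrist force passes 120 N, or if a joint passes its speed limit or range.

## Working session

There is one attempt and no reset: what is moved stays moved. The work goes in short steps, Python scripts to look and compute and a shell command to move; the robot and the scene stay as the last step left them, time stands still between calls to the robot, and variables do not carry over. Pictures are saved under pics/ and viewed, at most 10 in all, crops included, and the job is handed in when it is done.

```bash
mkdir -p pics; cat > h.py <<'E'
import numpy as np, cv2
from workcell import *
def ray(cam,uv):
    c=calibration(cam);f=192/np.tan(np.radians(c["fovy"])/2);P=np.array(c["pose"])
    d=P[:3,:3]@np.array([(uv[0]-c["cx"])/f,(uv[1]-c["cy"])/f,1]);return P[:3,3],d
def at(cam,uv,z):
    o,d=ray(cam,uv);return (o+d*(z-o[2])/d[2]).round(4)
def px(cam,p):
    c=calibration(cam);f=192/np.tan(np.radians(c["fovy"])/2);P=np.array(c["pose"])
    q=P[:3,:3].T@(np.array(p)-P[:3,3]);return np.array([c["cx"]+f*q[0]/q[2],c["cy"]+f*q[1]/q[2]]).round(1)
E
python3 - <<'E'
from h import *
ims=[]
for c in("top","side"):
    im=grab_frame(c)[:,:,::-1];cv2.imwrite(f"pics/{c}0.png",im)
    k=calibration(c);print(c,k["fovy"],k["cx"],k["cy"],np.array(k["pose"]).round(3).tolist())
    for l in("short_spool","tall_spool","magazine","magazine_mouth"):
        for d in landmark_of(l,c):print(l,"lm",round(d["score"],2),np.round(d["xy"],1),at(c,d["xy"],.128 if "mouth" in l else 0))
        if "mouth" not in l:
            for d in outline_of(l,c):print(l,"ol",round(d["score"],2),np.round(d["rect"]))
s=telemetry.observe();print({k:np.round(v,3).tolist() for k,v in s.items()})
E
```

```text
top 50.56922307067694 256.3701807080904 184.4618272883383 [[0.023, -0.987, 0.158, 0.373], [-1.0, -0.025, -0.014, 0.031], [0.018, -0.157, -0.987, 0.889], [0.0, 0.0, 0.0, 1.0]]
short_spool lm 0.88 [361.2 215.9] [ 0.4512 -0.2138  0.    ]
short_spool ol 0.97 [351. 204. 377. 221.]
short_spool ol 0.36 [232. 134. 281. 186.]
tall_spool lm 0.92 [208.3 218.4] [0.4376 0.1212 0.    ]
tall_spool lm 0.82 [154.4 233.4] [0.4024 0.2362 0.    ]
tall_spool lm 0.73 [161.4 196.7] [0.4827 0.2259 0.    ]
tall_spool lm 0.61 [119.6 186.8] [0.5023 0.3188 0.    ]
tall_spool ol 0.95 [142. 183. 169. 204.]
tall_spool ol 0.92 [197. 206. 221. 233.]
tall_spool ol 0.78 [ 94. 172. 126. 198.]
tall_spool ol 0.65 [134. 220. 164. 248.]
magazine lm 0.96 [256.4 165. ] [0.5592 0.0191 0.    ]
magazine ol 0.76 [232. 132. 280. 191.]
magazine_mouth lm 0.95 [257.6 151.8] [0.5583 0.019  0.128 ]
side 45.06433027489357 253.0040569960237 187.58681647421744 [[-0.983, -0.134, 0.126, 0.368], [-0.183, 0.628, -0.756, 0.94], [0.022, -0.766, -0.642, 0.886], [0.0, 0.0, 0.0, 1.0]]
short_spool lm 0.56 [283.7 169.1] [ 0.4649 -0.2123  0.    ]
sh
[... 317 characters left out ...]
  ]
tall_spool ol 0.92 [243. 250. 259. 280.]
tall_spool ol 0.89 [270. 221. 290. 251.]
tall_spool ol 0.8 [224. 281. 245. 320.]
tall_spool ol 0.59 [281. 257. 299. 291.]
magazine lm 0.91 [238.3 213.7] [ 0.562   0.0168 -0.    ]
magazine ol 0.94 [220. 170. 263. 229.]
magazine_mouth lm 0.72 [240.7 176.8] [0.557  0.0109 0.128 ]
{'clock': 0.8, 'qpos': [1.17, 0.521, -0.036, 1.599, 0.021, 1.021, -0.113], 'qd': [0.0, 0.002, -0.001, -0.001, 0.0, 0.0, -0.0], 'joint_efforts': [-0.003, -92.679, 1.976, -37.025, 0.018, 0.002, 0.0], 'position': [0.203, -0.591, 0.2], 'tool_rot': [-3.142, 0.0, 0.331], 'force': [-0.376, -0.528, 0.637], 'moment': [-0.007, -0.065, -0.042], 'finger_force': 0.0, 'grip_width': 0.085}
```

View pics/top0.png

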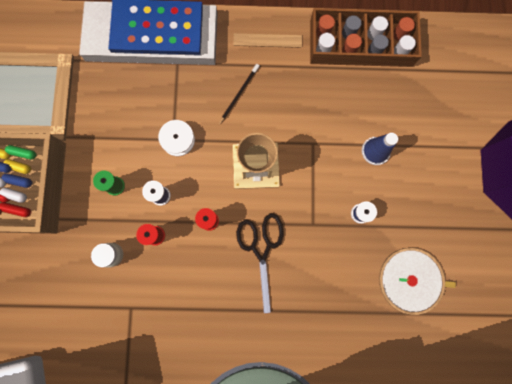

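View pics/side0.png

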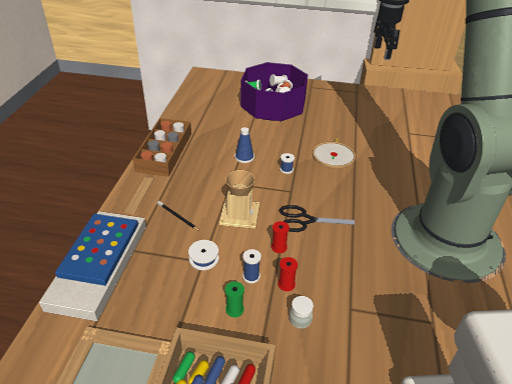

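The top view shows the short blue spool at about (366,212) and the tall one at (155,190). The red and green spools are look-alikes, and the tube is at (257,152). Next I'll refine these using the white top discs.

```bash
python3 - <<'E'
from h import *
from scipy.optimize import least_squares
def tri(a,b):
    return least_squares(lambda p:np.r_[px("top",p)-a,px("side",p)-b],[.5,0,.05],diff_step=1e-2).x.round(4)
ims={c:cv2.imread(f"pics/{c}0.png") for c in("top","side")}
def disc(c,r):
    x0,y0,x1,y1=r;h=cv2.cvtColor(ims[c][y0:y1,x0:x1],cv2.COLOR_BGR2HSV)
    m=((h[...,1]<70)&(h[...,2]>130)).astype(np.uint8)
    m=cv2.morphologyEx(m,cv2.MORPH_CLOSE,np.ones((5,5),np.uint8))
    n,l,s,ce=cv2.connectedComponentsWithStats(m);i=[j for j in range(1,n)]
    for j in i: 
        if s[j][4]>15: print(c,s[j].tolist(),ce[j].round(1)+[x0,y0])
    j=min([j for j in i if s[j][4]>40],key=lambda j:s[j][1]) if c=="side" else max(i,key=lambda j:s[j][4]);return ce[j]+[x0,y0]
for n,rt,rs,z in(("short",(348,198,382,226),(276,148,300,178),.048),("tall",(138,176,174,210),(238,244,266,286),.074)):
    a=disc("top",rt);b=disc("side",rs);print(n,at("top",a,z),at("side",b,z))
print("mouth tri",tri(np.array([257.6,151.8]),np.array([240.7,176.8])))
print("base tri",tri(np.array([256.4,165]),np.array([238.3,213.7])))
big=lambda c,r,s:cv2.resize(ims[c][r[1]:r[3],r[0]:r[2]],None,fx=s,fy=s,interpolation=cv2.INTER_CUBIC)
a=big("top",(222,122,292,197),5);b=big("side",(210,160,280,235),5)
cv2.imwrite("pics/mag.png",np.hstack([a,b]))
E
```

```text
top [3, 3, 27, 25, 467] [363.6 212.3]
side [5, 5, 14, 10, 109] [287.3 157.4]
side [4, 20, 14, 6, 39] [286.7 170.9]
short [ 0.4546 -0.2057  0.048 ] [ 0.4567 -0.2105  0.048 ]
top [4, 4, 28, 26, 457] [154.3 192.1]
side [5, 5, 18, 16, 228] [251.6 256.4]
side [4, 29, 18, 10, 52] [251.2 279.2]
tall [0.4825 0.2244 0.074 ] [0.4858 0.2289 0.074 ]
mouth tri [0.5577 0.0107 0.1285]
base tri [ 0.5648 -0.     -0.0173]
```

View pics/mag.png

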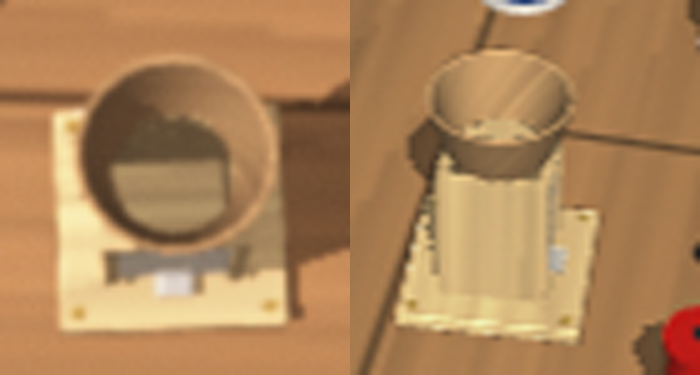

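The rim centre fitted in both views is (257.3,152.5) in top and (239.6,179.0) in side, so the tube axis is about (0.558, 0.019). Correcting the discs for their visible lower flange puts the short spool at about (0.4565, -0.2115) and the tall one at about (0.4858, 0.2285). I'll turn to yaw 0 and go to the short spool.

```bash
python3 -m inch '[[0,0,0,0,0,0.11,0],[0,0,0,0,0,0.11,0],[0,0,0,0,0,0.111,0],[0.025,-0.037,0,0,0,0,0],[0.025,-0.037,0,0,0,0,0]]' 30
python3 -m inch '[[0.025,-0.037,0,0,0,0,0],[0.025,-0.037,0,0,0,0,0],[0.025,-0.037,0,0,0,0,0],[0.025,-0.037,0,0,0,0,0],[0.025,-0.037,0,0,0,0,0]]'
python3 -m inch '[[0.025,-0.037,0,0,0,0,0],[0.025,-0.037,0,0,0,0,0],[0.025,-0.037,0,0,0,0,0],[0,0,0,0,0,0,0],[0,0,0,0,0,0,0]]'
```

```text
clock: 1.3
position: [0.253, -0.5164, 0.1995]
tool_rot: [-3.142, 0.0, -0.002]
force: [2.3, -0.0, -0.1]
grip_width: 0.0855
finger_force: 0.0
clock: 1.8
position: [0.3788, -0.3306, 0.2]
tool_rot: [3.141, -0.0, -0.0]
force: [0.9, -0.3, 0.3]
grip_width: 0.0855
finger_force: 0.0
clock: 2.3
position: [0.4534, -0.2205, 0.1998]
tool_rot: [3.142, -0.0, 0.002]
force: [-0.0, -0.3, 0.3]
grip_width: 0.0851
finger_force: 0.0
```

```bash
python3 -m inch '[[0.003,-0.009,0.04,0,0,0,0],[0,0,0.04,0,0,0,0],[0,0,0.04,0,0,0,0],[0,0,0.03,0,0,0,0],[0,0,0.02,0,0,0,0]]'
python3 -m inch '[[0,0,0.012,0,0,0,0],[0,0,0,0,0,0,0],[0,0,0,0,0,0,0.3],[0,0,0,0,0,0,0.5],[0,0,0,0,0,0,0.8]]'
python3 -m inch '[[0,0,0,0,0,0,0.8],[0,0,0,0,0,0,0.8],[0,0,0,0,0,0,0.8]]'
python3 - <<'E'
from h import *
cv2.imwrite("pics/g1.png",cv2.resize(np.hstack([grab_frame("top")[150:270,310:430,::-1],grab_frame("side")[90:210,230:350,::-1]]),None,fx=3,fy=3))
E
```

```text
clock: 2.8
position: [0.4545, -0.2132, 0.0278]
tool_rot: [-3.141, 0.002, -0.002]
force: [0.8, -1.2, 0.5]
grip_width: 0.0854
finger_force: 0.0
clock: 3.3
position: [0.4566, -0.2125, 0.0187]
tool_rot: [3.141, -0.001, -0.0]
force: [0.5, 0.3, 0.7]
grip_width: 0.0439
finger_force: 0.0
clock: 3.6
position: [0.4561, -0.2122, 0.018]
tool_rot: [3.142, -0.0, -0.0]
force: [0.4, -0.1, -0.3]
grip_width: 0.0171
finger_force: 0.0
```

View pics/g1.png

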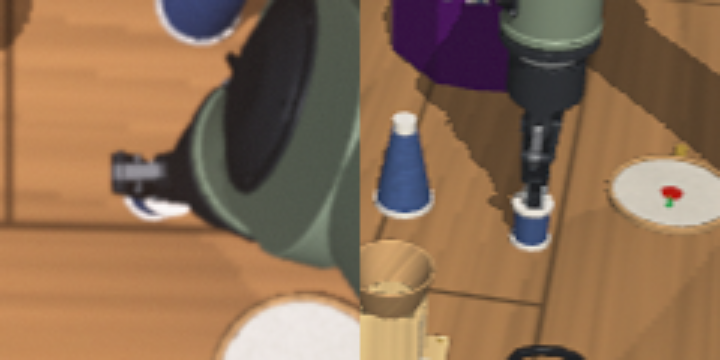

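The grip width is 0.017, so the fingers missed the spool even though it looks unmoved. Before acting, I'll project the TCP into the views.

```bash
python3 - <<'E'
from h import *
s=telemetry.observe();p=s["position"];print(np.round(p,4),s["grip_width"],np.round(s["force"],1))
a=grab_frame("top")[185:235,335:395,::-1].copy();b=grab_frame("side")[125:185,260:320,::-1].copy()
A=cv2.resize(a,(400,333),interpolation=cv2.INTER_CUBIC);B=cv2.resize(b,(400,400),interpolation=cv2.INTER_CUBIC)
for z in(0,.03,.06):
    u=(px("top",[p[0],p[1],p[2]+z])-[335,185])*6.667;v=(px("side",[p[0],p[1],p[2]+z])-[260,125])*6.667
    print(z,px("top",[p[0],p[1],p[2]+z]),px("side",[p[0],p[1],p[2]+z]))
    cv2.circle(A,tuple(int(t) for t in u),3,(0,255,0),-1);cv2.circle(B,tuple(int(t) for t in v),3,(0,255,0),-1)
A=cv2.copyMakeBorder(A,0,67,0,0,cv2.BORDER_CONSTANT)
cv2.imwrite("pics/g2.png",np.hstack([A,B]))
E
```

```text
[ 0.456  -0.2121  0.0178] 0.017155871481237803 [-0.3  0.4  0.3]
0 [362.6 213. ] [286.9 165. ]
0.03 [366.6 211.7] [287.6 157.2]
0.06 [370.9 210.3] [288.2 149.1]
```

View pics/g2.png

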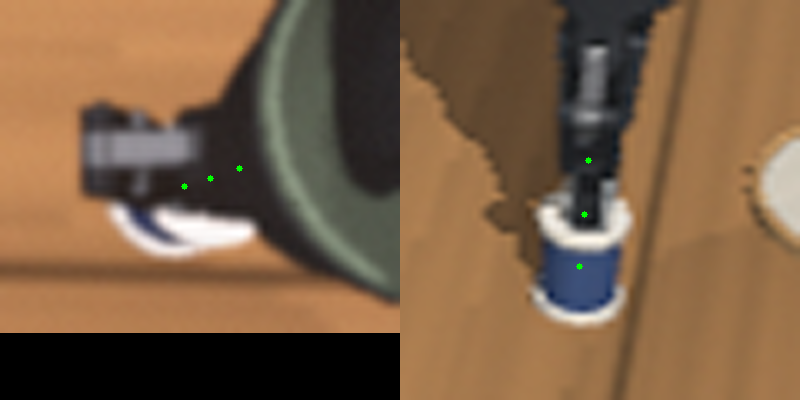

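The fingers seem to end near the spool's top disc, above where the reported TCP would be. I'll check the reported TCP against the start picture, where the fingers are in clear view.

```bash
python3 - <<'E'
from h import *
im=cv2.imread("pics/side0.png")
for z in(.2,.215,.23,.26):print(z,px("side",[.203,-.591,z]))
# dark fingers: lowest rows
c=im[0:100,365:415].copy();B=cv2.resize(c,None,fx=6,fy=6,interpolation=cv2.INTER_CUBIC)
u=(px("side",[.203,-.591,.2])-[365,0])*6;cv2.circle(B,tuple(int(t) for t in u),4,(0,255,0),-1)
cv2.imwrite("pics/s.png",B)
E
```

```text
0.2 [378.4  66.1]
0.215 [379.3  62. ]
0.23 [380.2  57.8]
0.26 [382.   49.2]
```

View pics/s.png

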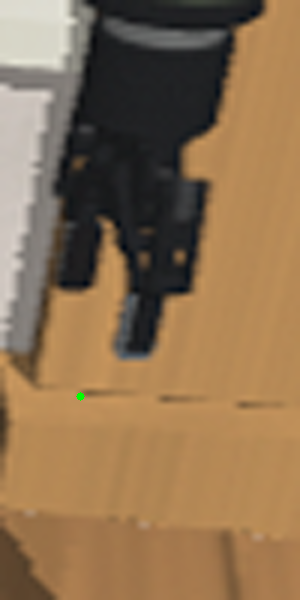

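The pictures tell one story: both the start view and this one put the real fingertips about 30 mm above where the reported pose says, so they shut just above the spool. I'll open, go down 30 mm in small steps watching the force, and close again.

```bash
python3 -m inch '[[0,0,0,0,0,0,0],[0,0,0,0,0,0,0],[0,0,0,0,0,0,0],[0,0,0,0,0,0,0],[0,0,0.005,0,0,0,0]]'
python3 -m inch '[[0,0,0.005,0,0,0,0],[0,0,0.005,0,0,0,0],[0,0,0.005,0,0,0,0],[0,0,0,0,0,0,0]]'
python3 - <<'E'
from h import *
a=grab_frame("side")[105:185,240:320,::-1];b=grab_frame("top")[175:235,330:410,::-1]
A=cv2.resize(a,(400,400),interpolation=cv2.INTER_CUBIC);B=cv2.copyMakeBorder(cv2.resize(b,(400,300),interpolation=cv2.INTER_CUBIC),0,100,0,0,cv2.BORDER_CONSTANT)
cv2.imwrite("pics/g3.png",np.hstack([B,A]))
E
```

```text
clock: 4.3
position: [0.4564, -0.2123, 0.013]
tool_rot: [3.141, -0.001, -0.0]
force: [0.2, 0.1, -0.4]
grip_width: 0.0853
finger_force: 0.0
clock: 4.7
position: [0.4557, -0.212, -0.003]
tool_rot: [-3.141, 0.001, -0.0]
force: [0.3, 0.6, -0.7]
grip_width: 0.0854
finger_force: 0.0
```

View pics/g3.png

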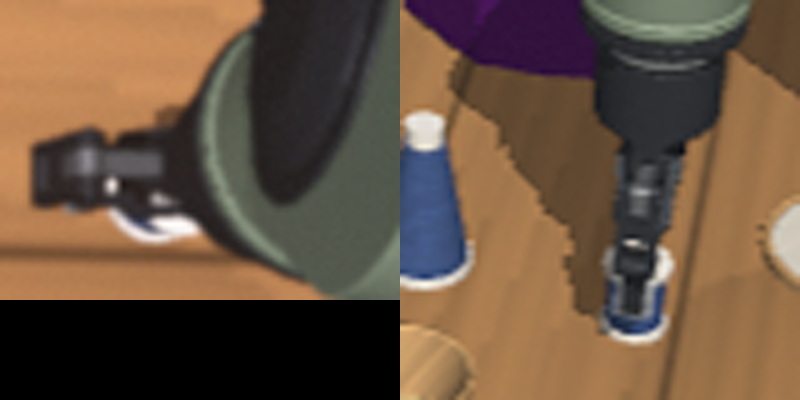

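```bash
python3 - <<'E'
from h import *
for y in(-.17,-.16):
  for z in(.02,.03,.04,.05,.06):print(y,z,px("side",[.456,y,z]))
print("start near tip");
for z in(.2,.22,.24,.26):print(z,px("side",[.203-.3*.045,-.591+.0425,z]))
print("start far tip");
for z in(.2,.22,.24,.26):print(z,px("side",[.203+.3*.045,-.591-.0425,z]))
E
```

```text
-0.17 0.02 [285.2 172.6]
-0.17 0.03 [285.4 170. ]
-0.17 0.04 [285.6 167.4]
-0.17 0.05 [285.8 164.7]
-0.17 0.06 [286.1 162. ]
-0.16 0.02 [284.7 174.6]
-0.16 0.03 [285. 172.]
-0.16 0.04 [285.2 169.3]
-0.16 0.05 [285.4 166.7]
-0.16 0.06 [285.6 164. ]
start near tip
0.2 [382.8  72. ]
0.22 [384.   66.4]
0.24 [385.3  60.7]
0.26 [386.6  54.9]
start far tip
0.2 [374.2  60.5]
0.22 [375.3  55. ]
0.24 [376.4  49.5]
0.26 [377.6  43.8]
```

Near tip is at side pixel (286.6,167.6), i.e. open tips at about z = 0.042, which is 45 mm above the reported TCP (13 mm of that is swing). So the tool is offset by about 31 mm. I'll go 10 mm further down and close.

```bash
python3 -m inch '[[0,0,0.005,0,0,0,0],[0,0,0.005,0,0,0,0],[0,0,0,0,0,0,0.4],[0,0,0,0,0,0,0.7],[0,0,0,0,0,0,0.7]]' 30
python3 -m inch '[[0,0,0,0,0,0,0.7],[0,0,0,0,0,0,0.7],[0,0,0,0,0,0,0.7]]'
```

```text
clock: 5.3
position: [0.4561, -0.2122, -0.0121]
tool_rot: [-3.142, -0.0, -0.0]
force: [0.0, 0.5, -0.1]
grip_width: 0.0439
finger_force: 0.0
clock: 5.6
position: [0.4561, -0.2122, -0.012]
tool_rot: [3.142, -0.0, -0.0]
force: [-1.3, 0.6, 5.8]
grip_width: 0.0414
finger_force: 30.1
```

Gripped at 41.4 mm with 30 N. Lifting and carrying to the tube.

```bash
python3 -m inch '[[0,0,-0.02,0,0,0,0.7],[0,0,-0.04,0,0,0,0.7],[0,0,-0.04,0,0,0,0.7],[0,0,-0.04,0,0,0,0.7],[0,0,-0.04,0,0,0,0.7]]'
python3 -m inch '[[0.017,-0.0385,0,0,0,0,0.7],[0.017,-0.0385,0,0,0,0,0.7],[0.017,-0.0385,0,0,0,0,0.7],[0.017,-0.0385,0,0,0,0,0.7],[0.017,-0.0385,0,0,0,0,0.7]]'
python3 -m inch '[[0.017,-0.0385,0,0,0,0,0.7],[0,0,0,0,0,0,0.7],[0,0,0,0,0,0,0.7],[0,0,0,0,0,0,0.7]]'
python3 - <<'E'
from h import *
a=grab_frame("side")[120:240,180:300,::-1];b=grab_frame("top")[100:220,200:320,::-1]
cv2.imwrite("pics/h1.png",cv2.resize(np.hstack([b,a]),None,fx=3.3,fy=3.3,interpolation=cv2.INTER_CUBIC))
for z in(.16,.18,.2,.23):print(z,px("side",[.558,.019,z]),px("top",[.558,.019,z]))
E
```

```text
clock: 6.1
position: [0.4558, -0.2121, 0.1696]
tool_rot: [-3.142, -0.0, -0.0]
force: [0.4, -0.4, -0.4]
grip_width: 0.0411
finger_force: 30.6
clock: 6.6
position: [0.5415, -0.0181, 0.1679]
tool_rot: [3.142, -0.0, -0.0]
force: [1.5, -1.0, 0.2]
grip_width: 0.0412
finger_force: 30.6
clock: 7.0
position: [0.5578, 0.0178, 0.1677]
tool_rot: [3.141, 0.0, -0.001]
force: [0.2, -0.6, 0.2]
grip_width: 0.0412
finger_force: 30.6
0.16 [239.8 168.9] [258.  147.9]
0.18 [239.8 162.7] [258.2 145.1]
0.2 [239.8 156.3] [258.5 142.2]
0.23 [239.9 146.4] [258.9 137.6]
```

View pics/h1.png

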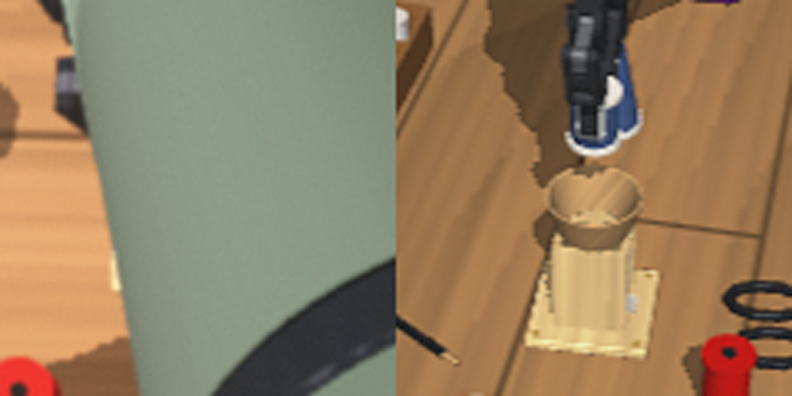

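The picture shows the spool upright over the hopper: its foot is at side pixel (240.6,167), in line with the rim centre (240,179.7), and its height of about 0.18 is as expected. I'll lower its foot 16 mm into the hopper and release.

```bash
python3 -m inch '[[0,-0.001,0.02,0,0,0,0.7],[0,0,0.02,0,0,0,0.7],[0,0,0.015,0,0,0,0.7],[0,0,0.008,0,0,0,0.7],[0,0,0.005,0,0,0,0.7]]'
python3 -m inch '[[0,0,0,0,0,0,0.7],[0,0,0,0,0,0,0.7],[0,0,0,0,0,0,0.4],[0,0,0,0,0,0,0.3],[0,0,0,0,0,0,0]]'
python3 -m inch '[[0,0,0,0,0,0,0],[0,0,0,0,0,0,0],[0,0,-0.03,0,0,0,0],[0,0,-0.04,0,0,0,0],[0,0,-0.03,0,0,0,0]]'
```

```text
clock: 7.6
position: [0.5579, 0.0192, 0.0994]
tool_rot: [3.141, 0.0, -0.001]
force: [-0.5, -0.6, -0.9]
grip_width: 0.0411
finger_force: 30.6
clock: 8.1
position: [0.5583, 0.0199, 0.1001]
tool_rot: [-3.142, -0.001, -0.0]
force: [1.0, 0.2, 0.1]
grip_width: 0.0723
finger_force: 0.0
clock: 8.6
position: [0.5583, 0.0198, 0.2018]
tool_rot: [-3.141, -0.001, -0.0]
force: [0.4, 0.1, -0.2]
grip_width: 0.0856
finger_force: 0.0
```

```bash
python3 -m inch '[[-0.0145,-0.0418,0,0,0,0,0],[-0.0145,-0.0418,0,0,0,0,0],[-0.0145,-0.0418,0,0,0,0,0],[-0.0145,-0.0418,0,0,0,0,0],[-0.0145,-0.0418,0,0,0,0,0]]'
python3 -m inch '[[0,0,0,0,0,0,0],[0,0,0,0,0,0,0],[0,0,0,0,0,0,0]]'
python3 - <<'E'
from h import *
a=grab_frame("side")[160:290,200:320,::-1];b=grab_frame("top")[110:240,190:310,::-1]
cv2.imwrite("pics/h2.png",cv2.resize(np.hstack([b,a]),None,fx=3.3,fy=3.3,interpolation=cv2.INTER_CUBIC))
for l in("short_spool",):
  for c in("top","side"):
    for d in outline_of(l,c):print(c,round(d["score"],2),np.round(d["rect"]))
E
```

```text
clock: 9.1
position: [0.4849, 0.2303, 0.2]
tool_rot: [-3.141, -0.0, -0.0]
force: [1.5, 0.1, -0.1]
grip_width: 0.0857
finger_force: 0.0
clock: 9.4
position: [0.486, 0.2278, 0.1997]
tool_rot: [3.141, -0.0, -0.001]
force: [-0.1, 0.1, 0.3]
grip_width: 0.0853
finger_force: 0.0
top 0.69 [247. 152. 268. 165.]
```

View pics/h2.png

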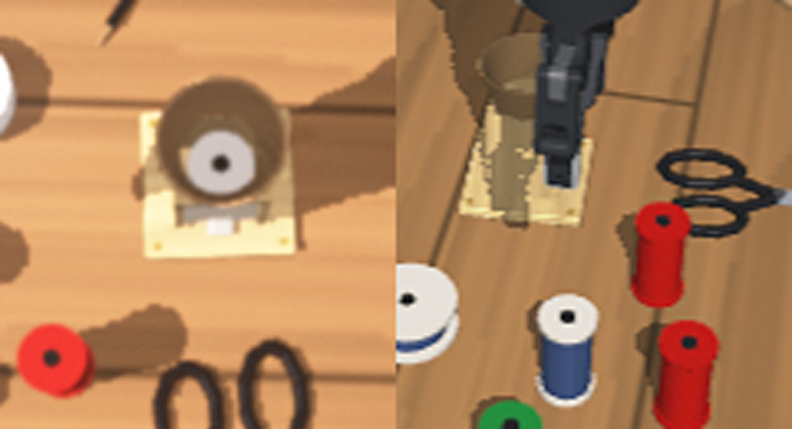

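The short spool stands upright deep in the tube, with its disc at top pixel (257,159), and the tall blue spool is still in place at side pixel (252,256). Now down over the tall spool.

```bash
python3 - <<'E'
from h import *
print(at("top",(257,159.4),.058),at("side",(251.8,255.8),.074))
E
python3 -m inch '[[0,-0.001,0.04,0,0,0,0],[0,0,0.045,0,0,0,0],[0,0,0.045,0,0,0,0],[0,0,0.03,0,0,0,0],[0,0,0.015,0,0,0,0]]'
python3 -m inch '[[0,0,0.015,0,0,0,0],[0,0,0,0,0,0,0],[0,0,0,0,0,0,0.4],[0,0,0,0,0,0,0.7],[0,0,0,0,0,0,0.7]]' 30
python3 -m inch '[[0,0,0,0,0,0,0.7],[0,0,0,0,0,0,0.7],[0,0,0,0,0,0,0.7]]'
```

```text
[0.559  0.0188 0.058 ] [0.4856 0.2271 0.074 ]
clock: 10.1
position: [0.4846, 0.2286, 0.0221]
tool_rot: [3.14, 0.003, -0.001]
force: [1.0, -0.1, 0.8]
grip_width: 0.0855
finger_force: 0.0
clock: 10.6
position: [0.4862, 0.2299, 0.0107]
tool_rot: [-3.141, -0.001, -0.001]
force: [0.1, -1.7, 0.1]
grip_width: 0.0437
finger_force: 0.3
clock: 10.9
position: [0.4863, 0.2299, 0.0107]
tool_rot: [-3.141, -0.001, -0.001]
force: [0.2, -1.1, 7.2]
grip_width: 0.0412
finger_force: 30.5
```

```bash
python3 -m inch '[[0,0,-0.02,0,0,0,0.7],[0,0,-0.04,0,0,0,0.7],[0,0,-0.04,0,0,0,0.7],[0,0,-0.04,0,0,0,0.7],[0,0,-0.04,0,0,0,0.7]]'
python3 -m inch '[[0.0144,0.0422,0,0,0,0,0.7],[0.0144,0.0422,0,0,0,0,0.7],[0.0144,0.0422,0,0,0,0,0.7],[0.0144,0.0422,0,0,0,0,0.7],[0.0144,0.0422,0,0,0,0,0.7]]'
python3 -m inch '[[0,0,0,0,0,0,0.7],[0,0,0,0,0,0,0.7],[0,0,0,0,0,0,0.7]]'
```

```text
clock: 11.4
position: [0.4854, 0.2297, 0.192]
tool_rot: [-3.141, -0.001, -0.0]
force: [1.1, 0.3, -1.1]
grip_width: 0.0418
finger_force: 30.7
clock: 11.9
position: [0.558, 0.017, 0.1904]
tool_rot: [-3.142, -0.001, -0.0]
force: [0.0, 0.3, 0.3]
grip_width: 0.0414
finger_force: 30.9
clock: 12.2
position: [0.5574, 0.0197, 0.19]
tool_rot: [-3.141, -0.0, 0.001]
force: [-0.3, 0.7, 0.1]
grip_width: 0.0416
finger_force: 30.8
```

```bash
python3 -m inch '[[0.001,0.001,0.025,0,0,0,0.7],[0,0,0.025,0,0,0,0.7],[0,0,0.015,0,0,0,0.7],[0,0,0.006,0,0,0,0.7],[0,0,0.005,0,0,0,0.7]]'
python3 -m inch '[[0,0,0.005,0,0,0,0.7],[0,0,0,0,0,0,0.7]]'
```

```text
clock: 12.7
position: [0.5586, 0.0187, 0.1139]
tool_rot: [-3.141, -0.0, 0.001]
force: [0.7, -0.5, -0.2]
grip_width: 0.0412
finger_force: 30.9
clock: 12.9
position: [0.5586, 0.018, 0.1088]
tool_rot: [-3.142, -0.0, 0.0]
force: [-0.2, -0.3, -0.7]
grip_width: 0.0411
finger_force: 30.9
```

No contact force, so I'll release, rise and back off along −y, clear of the tube.

```bash
python3 -m inch '[[0,0,0,0,0,0,0.4],[0,0,0,0,0,0,0.2],[0,0,0,0,0,0,0],[0,0,0,0,0,0,0],[0,0,0,0,0,0,0]]'
python3 -m inch '[[0,0,-0.03,0,0,0,0],[0,0,-0.04,0,0,0,0],[0,0,-0.04,0,0,0,0],[0,0.045,0,0,0,0,0],[0,0.045,0,0,0,0,0]]'
python3 -m inch '[[0,0.045,0,0,0,0,0],[0,0.045,0,0,0,0,0],[0,0.045,0,0,0,0,0],[0,0,0,0,0,0,0],[0,0,0,0,0,0,0]]'
python3 - <<'E'
from h import *
a=grab_frame("side")[150:270,180:300,::-1];b=grab_frame("top")[100:220,200:320,::-1]
cv2.imwrite("pics/h3.png",cv2.resize(np.hstack([b,a]),None,fx=3.3,fy=3.3,interpolation=cv2.INTER_CUBIC))
print("expected top disc",px("top",[.5585,.019,.132]),px("side",[.5585,.019,.132]))
E
```

```text
clock: 13.4
position: [0.5587, 0.0178, 0.1089]
tool_rot: [-3.142, -0.0, -0.0]
force: [-0.3, -0.2, 0.2]
grip_width: 0.0853
finger_force: 0.0
clock: 13.9
position: [0.5592, -0.0725, 0.2202]
tool_rot: [-3.142, -0.003, 0.002]
force: [0.3, -0.4, -1.3]
grip_width: 0.0854
finger_force: 0.0
clock: 14.4
position: [0.5582, -0.2082, 0.2186]
tool_rot: [-3.141, 0.0, -0.002]
force: [-0.0, 0.0, 0.1]
grip_width: 0.0858
finger_force: 0.0
expected top disc [257.6 151.2] [239.5 177.4]
```

View pics/h3.png

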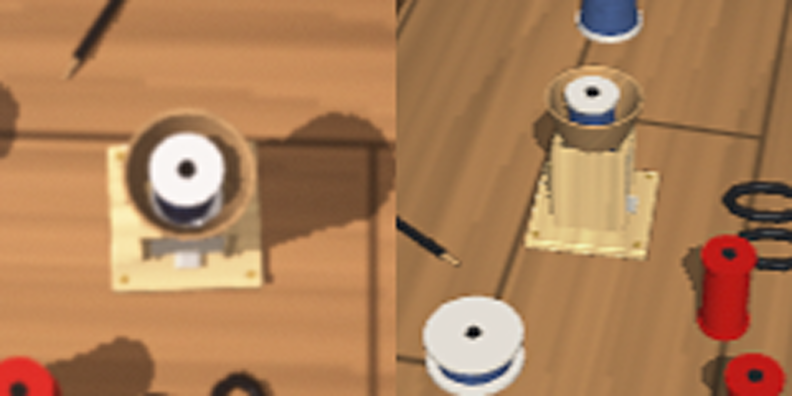

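The tall spool's disc is at top pixel (256.4,151.2) and side pixel (239.4,178.2). Expected for the seated height of 132 mm were (257.6,151.2) and (239.5,177.4), so it is seated upright.

```bash
python3 -c "
from workcell import bot
print(bot.job_done())"
```

```text
the job is handed in; nothing more can be done
None
```

I loaded both spools in order, the short one on the tube floor and the tall one upright on top, let go, backed the arm clear and handed the job in; the last pictures match the seated heights, but the hand-in gave no verdict.

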